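# Pack up the push-button kit and stack the emptied tray

## Task

Pack up after the electronics workshop: gather the round push-buttons into the four-pocket plywood tray so that it is full, one upright on the floor of each pocket, large ones in the two large pockets and small ones in the two small pockets; one large button is already there, the others are in a two-pocket tray and loose on the table. Then, once all four are home, stack the emptied two-pocket tray squarely on top of the other empty two-pocket tray, edges in line. Leave the square-bodied button and the toggle switch where they are: they are not part of the kit.

Things in the scene. Friction and masses are not known exactly. Their poses are not given: they have to be found in the camera images.
- kit_tray: Four-pocket plywood tray, fixed, at any yaw; 130 (its x) by 152 mm (its y), 18 mm high, floor 3, walls and partitions 4 mm thick. Two large pockets, 70 mm square, centred at x +26, y +37 and -37 mm; two small pockets, 48 (x) by 70 mm (y), centred at x -37, y +37 and -37 mm, too narrow for a large button. Origin: centre of its underside, on the table; z up.
- part_tray_mid (a point): Plywood tray, 122 (its x) by 63 mm (its y), 18 mm high, with two pockets 55 mm square, centred 29.5 mm either side of the middle along x; floor 3, walls and partition 4 mm thick; flat underside, alike both ways round, loose. The point is its centre, 9 mm above its underside; z up. At the start it holds a large and a small push-button, either way round; to be emptied, then stacked.
- spare_tray_mid (a point): Plywood tray, 122 (its x) by 63 mm (its y), 18 mm high, with two pockets 55 mm square, centred 29.5 mm either side of the middle along x; floor 3, walls and partition 4 mm thick; flat underside, alike both ways round, loose. The point is its centre, 9 mm above its underside; z up. Empty; the other is stacked on it, its point then 18 mm above this one.
- large_a_mid (a point): Large round push-button, already in one of the large pockets of the four-pocket tray: housing (black disc) 52 mm across and 18 mm high, on it a white plunger 34 mm across and 26 mm high; 44 mm high in all. The point is on its axis, half-way up, 22 mm above its underside; z is up. The plunger is rigid and can be gripped.
- large_b_mid (a point): Large round push-button, in the two-pocket tray at the start: housing (black disc) 52 mm across and 18 mm high, on it a white plunger 34 mm across and 26 mm high; 44 mm high in all. The point is on its axis, half-way up, 22 mm above its underside; z is up. The plunger is rigid and can be gripped.
- small_a_mid (a point): Small round push-button, in the two-pocket tray at the start: housing (black disc) 32 mm across and 18 mm high, on it a white plunger 20 mm across and 26 mm high; 44 mm high in all. The point is on its axis, half-way up, 22 mm above its underside; z is up. The plunger is rigid and can be gripped.
- small_b_mid (a point): Small round push-button, standing loose on the table at the start: housing (black disc) 32 mm across and 18 mm high, on it a white plunger 20 mm across and 26 mm high; 44 mm high in all. The point is on its axis, half-way up, 22 mm above its underside; z is up. The plunger is rigid and can be gripped.
- square_mid (a point): Look-alike to be left alone: a push-button with a square black housing, 38 mm by 38 mm and 18 mm high, and a white plunger 20 mm across, 44 mm high in all, standing loose on the table. The point is on its axis, 22 mm above its underside; z is up.
- toggle_mid (a point): Look-alike to be left alone: a toggle switch with a round black housing 32 mm across and 18 mm high, and in place of the plunger a thin slanting white lever, 44 mm high in all, standing loose on the table. The point is on the housing's axis, 22 mm above its underside; z is up.
Not all that is in view belongs to the job. Leave any pink or purple look-alike of the part that bears large_a_mid alone.

How it is judged (in metres and radians):
On the way, in this order (a step that is already met when the one before it is completed fails the run):
1. all four round push-buttons stand upright on the floor of their own pockets of the four-pocket tray (z of large_a_mid in the frame of kit_tray between 0.019 and 0.031 m and angle between each of large_a_mid, large_b_mid, small_a_mid, small_b_mid's own z axis and vertical below 0.15 rad and z of large_b_mid in the frame of kit_tray between 0.019 and 0.031 m and z of small_a_mid in the frame of kit_tray between 0.019 and 0.031 m and z of small_b_mid in the frame of kit_tray between 0.019 and 0.031 m and x of large_a_mid in the frame of kit_tray between -0.009 and 0.061 m and x of large_b_mid in the frame of kit_tray between -0.009 and 0.061 m and x of small_a_mid in the frame of kit_tray between -0.061 and -0.013 m and x of small_b_mid in the frame of kit_tray between -0.061 and -0.013 m and ((y of large_a_mid in the frame of kit_tray between 0.002 and 0.072 m and y of large_b_mid in the frame of kit_tray between -0.072 and -0.002 m) or (y of large_a_mid in the frame of kit_tray between -0.072 and -0.002 m and y of large_b_mid in the frame of kit_tray between 0.002 and 0.072 m)) and ((y of small_a_mid in the frame of kit_tray between 0.002 and 0.072 m and y of small_b_mid in the frame of kit_tray between -0.072 and -0.002 m) or (y of small_a_mid in the frame of kit_tray between -0.072 and -0.002 m and y of small_b_mid in the frame of kit_tray between 0.002 and 0.072 m))), for 0.2 s.
2. the emptied two-pocket tray lies on top of the other two-pocket tray (horizontal distance between part_tray_mid and spare_tray_mid below 0.015 m and z of part_tray_mid in the frame of spare_tray_mid between 0.014 and 0.022 m and angle between part_tray_mid's own z axis and vertical below 0.1 rad and angle between the x axis of part_tray_mid and the x axis of spare_tray_mid, either way round below 0.2 rad and height (world z) of spare_tray_mid below 0.014 m), for 0.2 s.
At the end, for the whole second after the job is handed in: All four round buttons upright on the floor of their own pockets, large in large, small in small; the emptied two-pocket tray level on the spare one, centres within 15 mm, sides within 0.2 rad; square button and toggle switch within 25 mm of their start; all at rest (all of step 1 and all of step 2 and distance of each of square_mid, toggle_mid from where it was at the start of the episode below 0.025 m and linear speed of each of large_a, large_b, small_a, small_b, part_tray, spare_tray below 0.02 m/s); the robot touches nothing.
It fails at once if the square button or the toggle switch moved more than 25 mm (distance of any of square_mid, toggle_mid from where it was at the start of the episode above 0.025 m).
It also fails if it takes over 120 s, if anything falls off the work surface, if the arm or the gripper's body presses on something with over 40 N, if the wrist force passes 120 N, or if a joint passes its speed limit or range.

## Robot

A 6-joint arm with a two-finger parallel gripper is mounted at the origin on the work surface. World frame = base frame: x ahead of the robot, y to its left, z up, the work surface at z = 0. Lengths are in m, angles in degrees, forces in N, time in s.
With the tool pointing down it reaches from about 0.4 to 0.825 m from the base axis. Payload 7 kg.
Tool frame: the origin (TCP) lies on the centre line of the jaws, within the pads' length; the fingertips stand 14 mm ahead of it and the grasp point (between the pads) lies 5 mm behind it; z points along the fingers, x is the direction in which the jaws open and shut, and the axes are right-handed (so a half turn about z gives the same grasp; the last joint's range is limited). The gripper opens to 88 mm and grips with 3 to 60 N. Pads are 19 mm wide; open, the fingers measure 130 mm over their backs; the gripper's body (78 mm by 193 mm) begins 47 mm behind the grasp point.
Start: joints at [79.876, 20.546, 0.682, 0, -70.136, -16.507], TCP at [0.303, 0.603, 0.241] pointing down, gripper open.
Joint ranges: [-176.03, 176.03], [-82.01, 121.73], [-58.28, 71.71], [-173.87, 95.51], [-174.79, -0.11], [-173.66, 173.66]. Speed limits (degrees/s): [136.94, 136.94, 172.46, 180, 180, 180].

## Interface

Orientations are given as [roll, pitch, yaw] about the fixed x, y, z axes, in that order (R = Rz(yaw) Ry(pitch) Rx(roll)).
In Python, from plant import * gives the robot as it stands.
- The arm moves only by the shell command python3 -m handwheel 'ROWS' [OPENING]. ROWS is JSON, a list of rows, each a list of 2 entries, a list of its own where there are three numbers: the shift along the tool's x, y, z each as a share of 0.2 m, from -1 to 1, then the turn, a rotation vector about the tool's x, y, z each as a share of 360 degrees, from -1 to 1. In form: [[[tx, ty, tz], [ax, ay, az]], ...]. A call has 1 to 5 rows; each row is the pose to reach, as a shift and turn from the pose commanded when the call began, along the tool's axes at that moment, turning the shorter way round; what a row does not reach only later rows make up. A row lasts 1/12 s, in which the tool goes at most 41.7 mm and 7.16 degrees, less where a joint would pass 70% of its speed; a pose out of reach is approached as far as the arm can. A call with a number of a shift or a turn outside -1 to 1 is refused whole. A call with a gripper value outside its range is refused whole. OPENING is the closure, from -1 (fully open) to 1 (shut), set as the call begins (- or left out, the last holds). The fingers move at their own pace and stop on an object; the grip force is fixed at half the most. Time passes only in rows, so rows that repeat a pose let the fingers close. It gives the time, the measured TCP pose, the force and the opening at its end, in the units of the state.
- get_obs(): the state, without advancing time (a new reading comes with each control period).
- snapshot(name): name is "scene" or "top"; returns a dict with "color" (384x512x3 uint8, red, green, blue), "z_map" (384x512 float32, m along the optical axis (not along the pixel's ray), 0 where there is no reading), "intrinsics" (3x3 intrinsics, pixels), "rvec" (rotation vector, rad) and "tvec" (3), from world to camera coordinates, as OpenCV has them. Camera axes: x right, y down, z forward; pixel columns grow to the right and rows downward; lengths in m; the calibration is good to about 2 mm. A picture is of the moment at which its call begins.
- close_job(): hands the job in, once; it reports no verdict.
The state is a dict: "clock": time; "joint_pos": joint angles; "qvel": joint speeds; "tau": joint torques, N m; "tool_pos": TCP position; "orientation": TCP orientation; "force": force on the tool from outside, world axes, zero at the start; "moment": the same for the moment, N m; "opening": finger opening in m.
Only numpy, scipy, OpenCV 4.12 (cv2) and the standard library are available. Lean on these libraries where they do the work, as an engineer would, in place of code of your own. Each camera call takes 0.05 s, during which the arm holds its last target. There are 200 camera calls.

## Working session

There is one attempt and no reset: what is moved stays moved. The work goes in short steps, Python scripts to look and compute and a shell command to move; the robot and the scene stay as the last step left them, time stands still between calls to the robot, and variables do not carry over. Pictures are saved under pics/ and viewed, about 12 in all and at most 16, crops included, and the job is handed in when it is done.

```bash
mkdir -p pics; ls; python3 - <<'E'
from plant import *
import cv2,numpy as np
print(get_obs())
for n in("top","scene"):
    s=snapshot(n); cv2.imwrite(f"pics/{n}0.png",s["color"][...,::-1]); np.savez(f"{n}0.npz",**s)
    R=cv2.Rodrigues(s["rvec"])[0]; print(n,s["intrinsics"].tolist(),(-R.T@s["tvec"].ravel()))
E
```

```text
pics
{'clock': 0.0, 'joint_pos': array([ 7.98766819e+01,  2.05897200e+01,  6.33277314e-01, -2.13157359e-02,
       -7.01372886e+01, -1.65077200e+01]), 'qvel': array([-0.02117279,  0.06225276,  0.04395881,  0.04875758,  0.00563008,
        0.06741253]), 'tau': array([-1.38759264e-03, -5.82715845e+01,  2.93074769e+01,  6.99772239e+00,
        7.13321962e-03, -1.78126411e-04]), 'tool_pos': array([0.30235893, 0.60295099, 0.23963451]), 'orientation': array([-1.79992576e+02, -9.55620553e-02, -1.16638303e+02]), 'force': array([ 0.11493645, -0.72384939, -0.01710888]), 'moment': array([-0.05689835,  0.01936498,  0.03052908]), 'opening': 0.08772122405119967}
top [[423.3621943671819, 0.0, 252.8507321155531], [0.0, 423.3621943671819, 199.7093563782647], [0.0, 0.0, 1.0]] [ 0.34240503 -0.01045053  1.11339473]
scene [[469.3466780781086, 0.0, 253.17930024058808], [0.0, 469.3466780781086, 192.6851574335844], [0.0, 0.0, 1.0]] [1.34812874 0.14823786 0.83704875]
```

View pics/top0.png

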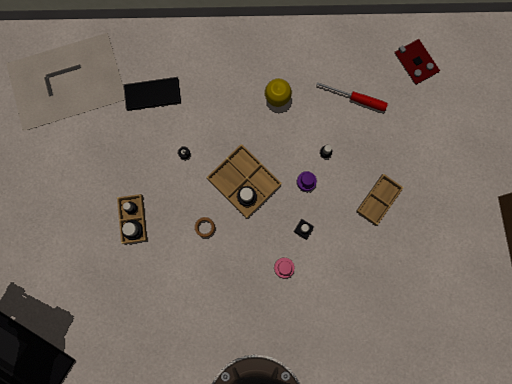

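View pics/scene0.png

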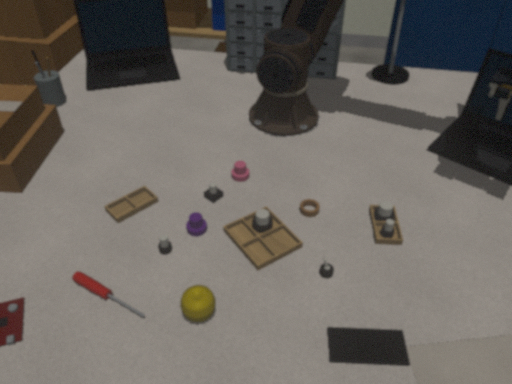

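Top view: the kit tray is at (244,181) with large_a at (247,196). The two-pocket tray is at (132,220), with the small button at (129,207) and the large at (131,230). The empty spare tray is at (380,200).
Possible mix-ups for small_b: (326,152) has a round housing and round plunger and is the likely one; (184,153) is the toggle; (304,229) is the square button. Look-alikes for the large buttons: purple (307,181) and pink (285,267). I'll check these in one close crop and measure.

```bash
cat > h.py <<'E'
import numpy as np,cv2
def cast(s,uv,z):
    uv=np.asarray(uv,float).reshape(-1,2);R=cv2.Rodrigues(s["rvec"])[0];t=np.asarray(s["tvec"]).ravel()
    d=(np.linalg.inv(s["intrinsics"])@np.c_[uv,np.ones(len(uv))].T).T@R; c=-R.T@t
    return c+d*((z-c[2])/d[:,2])[:,None]
def heights(s):
    v,u=np.mgrid[:384,:512];R=cv2.Rodrigues(s["rvec"])[0];t=np.asarray(s["tvec"]).ravel()
    p=(np.linalg.inv(s["intrinsics"])@np.stack([u.ravel(),v.ravel(),np.ones(u.size)]))*s["z_map"].ravel()
    return ((p.T-t)@R).reshape(384,512,3)
def plunger(s,u,v,z,r=11):
    g=s["color"].astype(int);m=(g.min(2)>125).astype(np.uint8); w=np.zeros_like(m)
    P=heights(s)[...,2]; w[v-r:v+r,u-r:u+r]=1; m=m*w*(P>0.033)
    ys,xs=np.nonzero(m); return len(xs),cast(s,[xs.mean(),ys.mean()],z)[0][:2].round(4),(xs.mean().round(1),ys.mean().round(1)),np.percentile(P[m>0],50).round(4)
def tray(s,u,v,r):
    hsv=cv2.cvtColor(s["color"],cv2.COLOR_RGB2HSV);P=heights(s)
    w=np.zeros((384,512),bool);w[v-r:v+r,u-r:u+r]=1
    m=w&(P[...,2]>0.010)&(P[...,2]<0.024)&(hsv[...,1]>70)
    ys,xs=np.nonzero(m);q=cast(s,np.c_[xs,ys],0.018)[:,:2]
    (c,wh,a)=cv2.minAreaRect((q*1000).astype(np.float32)); return len(xs),np.round(c,1),np.round(wh,1),round(a,1)
E
python3 - <<'E'
from h import *
s=dict(np.load("top0.npz"))
for n,u,v,z in[("La",247,196,.047),("sa",129,207,.047),("Lb",131,230,.047),("sb",326,152,.044),("sq",304,229,.044)]:print(n,plunger(s,u,v,z))
for n,u,v,r in[("kit",244,181,45),("part",132,220,32),("spare",380,200,32)]:print(n,tray(s,u,v,r))
c=s["color"][130:260,110:410,::-1]
cv2.imwrite("pics/crop0.png",cv2.resize(c,(780,338),interpolation=cv2.INTER_CUBIC))
E
```

```text
La (108, array([0.5256, 0.0177]), (np.float64(246.0), np.float64(193.4)), np.float64(0.048))
sa (29, array([0.4984, 0.3236]), (np.float64(126.3), np.float64(205.4)), np.float64(0.0477))
Lb (108, array([0.4397, 0.3162]), (np.float64(128.4), np.float64(228.3)), np.float64(0.0477))
sb (22, array([ 0.6425, -0.1944]), (np.float64(327.1), np.float64(148.2)), np.float64(0.0446))
sq (34, array([ 0.4372, -0.1294]), (np.float64(304.5), np.float64(227.3)), np.float64(0.0453))
kit (663, array([533.5,  58.9]), array([152.2, 225.4]), 44.2)
part (424, array([469.2, 319.4]), array([122.9,  65.7]), 7.5)
spare (328, array([ 512.2, -330. ]), array([ 63.7, 124.3]), 52.8)
```

View pics/crop0.png

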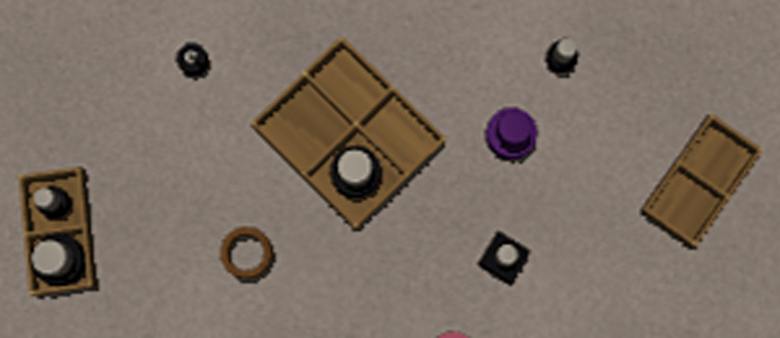

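The crop at (562,55) shows a round housing with a straight round plunger, so that is small_b. The item at (192,60) is the toggle and (505,258) is the square button. The kit's larger pockets are the left one (305,120, empty) and the bottom one (large_a). The top and right pockets are small. Next I'll refine the measurement and write a planning helper.

```bash
cat >> h.py <<'E'
def btn(s,u,v,z,r=11):
    P=heights(s);m=np.zeros((384,512),bool);m[v-r:v+r,u-r:u+r]=1
    m&=(P[...,2]>z-.006)&(P[...,2]<z+.008)
    n,l,st,_=cv2.connectedComponentsWithStats(m.astype(np.uint8)); k=1+np.argmax(st[1:,4]); ys,xs=np.nonzero(l==k)
    q=cast(s,np.c_[xs,ys],z)[:,:2]; return len(xs),q.mean(0).round(4),np.array(cv2.minEnclosingCircle((q*1e3).astype(np.float32))[0]).round(1),np.ptp(q,0).round(3)
def tray2(s,u,v,r):
    hsv=cv2.cvtColor(s["color"],cv2.COLOR_RGB2HSV);P=heights(s)
    w=np.zeros((384,512),bool);w[v-r:v+r,u-r:u+r]=1
    m=w&(P[...,2]>0.010)&(P[...,2]<0.024)&(hsv[...,1]>70)
    n,l,st,_=cv2.connectedComponentsWithStats(m.astype(np.uint8)); k=1+np.argmax(st[1:,4]); ys,xs=np.nonzero(l==k)
    q=cast(s,np.c_[xs,ys],0.018)[:,:2];(c,wh,a)=cv2.minAreaRect((q*1000).astype(np.float32)); return np.round(c,1),np.round(wh,1),round(a,1)
def go(x,y,z,yaw=None):
    from plant import get_obs
    from scipy.spatial.transform import Rotation as Ro
    o=get_obs();R=Ro.from_euler("xyz",o["orientation"],degrees=True)
    rad=np.degrees(np.arctan2(y,x))-180
    if yaw is None: yaw=rad
    yaw=yaw+180*np.round((rad-yaw)/180)
    d=R.inv().apply(np.array([x,y,z])-o["tool_pos"])/.2
    a=(R.inv()*Ro.from_euler("xyz",[180,0,yaw],degrees=True)).as_rotvec(degrees=True)/360
    print("t",round(o["clock"],2),"shift",d.round(3).tolist(),"turn",a.round(4).tolist(),"rows",max(np.linalg.norm(d)*.2/.0417,np.linalg.norm(a)*360/7.16).round(1),"yaw",round(yaw,1),"open",round(o["opening"],4))
E
python3 - <<'E'
from h import *
s=dict(np.load("top0.npz"))
for n,u,v,z in[("La",247,194,.047),("sa",126,205,.047),("Lb",128,228,.047),("sb",327,148,.044),("sq",304,227,.044)]:print(n,btn(s,u,v,z))
for n,u,v,r in[("kit",244,181,45),("part",132,220,32),("spare",380,200,32)]:print(n,tray2(s,u,v,r))
go(.44,.316,.12)
E
```

```text
La (138, array([0.5249, 0.0184]), array([525.1,  18.8]), array([0.034, 0.031]))
sa (50, array([0.4981, 0.323 ]), array([498.2, 323.1]), array([0.018, 0.018]))
Lb (144, array([0.4398, 0.3162]), array([439.3, 315.9]), array([0.033, 0.033]))
sb (46, array([ 0.6429, -0.1944]), array([ 642.4, -194.3]), array([0.019, 0.018]))
sq (49, array([ 0.4371, -0.1292]), array([ 436.7, -129.4]), array([0.018, 0.018]))
kit (array([566.9,  24.7]), array([152.2, 129.6]), 44.2)
part (array([469.2, 319.4]), array([122.9,  65.7]), 7.5)
spare (array([ 512.2, -330. ]), array([ 63.7, 124.3]), 52.8)
t 0.1 shift [0.973, -1.258, 0.6] turn [-0.0001, -0.0002, 0.0769] rows 8.2 yaw -144.3 open 0.088
```

```bash
python3 -m handwheel '[[[0.49,-0.63,0.3],[0,0,0.0532]],[[0.49,-0.63,0.3],[0,0,0.0532]],[[0.49,-0.63,0.3],[0,0,0.0532]],[[0.49,-0.63,0.3],[0,0,0.0532]],[[0.49,-0.63,0.3],[0,0,0.0532]]]' -0.3; python3 -c "
from h import *
go(.4398,.316,.10,44.2)"
```

```text
clock: 0.52
tool_pos: [0.3715, 0.4526, 0.1775]
orientation: [-179.9, -0.4, -136.0]
force: [-0.5, -0.2, -1.4]
opening: 0.0607
t 0.52 shift [0.226, -0.728, 0.39] turn [-0.0002, -0.001, -0.0006] rows 4.1 yaw -135.8 open 0.0607
```

```bash
python3 -m handwheel '[[[0.226,-0.728,0.39],[0,0,0]],[[0.226,-0.728,0.39],[0,0,0]],[[0.226,-0.728,0.39],[0,0,0]],[[0.226,-0.728,0.39],[0,0,0]],[[0.226,-0.728,0.39],[0,0,0]]]';python3 -m handwheel '[[[0,0,0],[0,0,0]],[[0,0,0],[0,0,0]],[[0,0,0],[0,0,0]],[[0,0,0],[0,0,0]]]'; python3 -c "
from h import *
go(.4398,.316,.038,44.2)"
```

```text
clock: 0.93
tool_pos: [0.4397, 0.317, 0.0989]
orientation: [-180.0, -0.4, -136.0]
force: [-1.0, -1.9, -1.0]
opening: 0.0568
clock: 1.27
tool_pos: [0.4404, 0.3249, 0.1033]
orientation: [180.0, 0.1, -135.7]
force: [-0.6, 0.6, -0.9]
opening: 0.057
t 1.27 shift [0.034, -0.03, 0.326] turn [0.0, 0.0002, 0.0003] rows 1.6 yaw -135.8 open 0.057
```

```bash
python3 -m handwheel '[[[0.034,-0.03,0.1],[0,0,0]],[[0.034,-0.03,0.2],[0,0,0]],[[0.034,-0.03,0.326],[0,0,0]],[[0.034,-0.03,0.326],[0,0,0]],[[0.034,-0.03,0.326],[0,0,0]]]';python3 -m handwheel '[[[0,0,0],[0,0,0]],[[0,0,0],[0,0,0]]]'; python3 -c "
from h import *
go(.4398,.316,.038,44.2)
from plant import *
s=snapshot('scene');cv2.imwrite('pics/g1.png',cv2.resize(s['color'][170:270,300:460,::-1],(640,400),interpolation=2))"
```

```text
clock: 1.68
tool_pos: [0.4391, 0.3147, 0.037]
orientation: [-180.0, -0.1, -135.7]
force: [-0.2, -1.2, 1.1]
opening: 0.0571
clock: 1.85
tool_pos: [0.4403, 0.3156, 0.0389]
orientation: [180.0, 0.1, -135.7]
force: [0.3, -0.1, 0.4]
opening: 0.0571
t 1.85 shift [0.0, 0.003, 0.005] turn [0.0, 0.0004, 0.0002] rows 0.0 yaw -135.8 open 0.0571
```

View pics/g1.png

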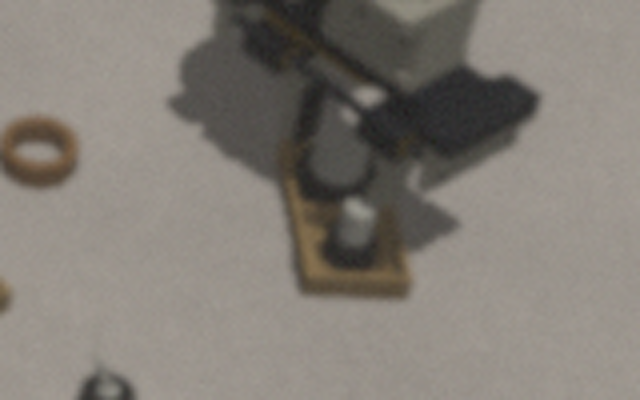

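The jaws straddle the large plunger at (350,150), with the small button untouched at (355,225). Closing and lifting straight up.

```bash
python3 -m handwheel '[[[0,0,0],[0,0,0]],[[0,0,0],[0,0,0]],[[0,0,0],[0,0,0]],[[0,0,0],[0,0,0]],[[0,0,0],[0,0,0]]]' 1; python3 -m handwheel '[[[0,0,0],[0,0,0]],[[0,0,0],[0,0,0]],[[0,0,-0.08],[0,0,0]],[[0,0,-0.16],[0,0,0]],[[0,0,-0.25],[0,0,0]]]'; python3 -m handwheel '[[[0,0,-0.1],[0,0,0]],[[0,0,-0.2],[0,0,0]],[[0,0,-0.2],[0,0,0]],[[0,0,-0.2],[0,0,0]],[[0,0,-0.2],[0,0,0]]]';python3 -c "
from h import *
go(.5753,.0691,.128,44.2)"
```

```text
clock: 2.32
tool_pos: [0.4398, 0.3144, 0.0376]
orientation: [180.0, 0.0, -135.8]
force: [-0.4, -0.1, 2.8]
opening: 0.0333
clock: 2.73
tool_pos: [0.4392, 0.3137, 0.087]
orientation: [-180.0, -0.1, -135.8]
force: [0.5, 0.8, -0.5]
opening: 0.0332
clock: 3.15
tool_pos: [0.4393, 0.3139, 0.1267]
orientation: [180.0, -0.1, -135.8]
force: [-0.3, 0.3, -2.0]
opening: 0.0333
t 3.15 shift [0.366, -1.352, -0.007] turn [0.0, -0.0001, -0.0] rows 6.7 yaw -135.8 open 0.0333
```

```bash
python3 -m handwheel '[[[0.05,-0.13,0],[0,0,0]],[[0.09,-0.27,0],[0,0,0]],[[0.13,-0.4,0],[0,0,0]],[[0.17,-0.54,0],[0,0,0]],[[0.2,-0.676,0],[0,0,0]]]';python3 -m handwheel '[[[0.04,-0.13,0],[0,0,0]],[[0.08,-0.27,0],[0,0,0]],[[0.12,-0.4,0],[0,0,0]],[[0.15,-0.54,0],[0,0,0]],[[0.17,-0.676,0],[0,0,0]]]';python3 -m handwheel '[[[0,0,0],[0,0,0]],[[0,0,0],[0,0,0]],[[0,0,0],[0,0,0]],[[0,0,0],[0,0,0]],[[0,0,0],[0,0,0]]]'; python3 -c "
from h import *
go(.5753,.0691,.041,44.2)"
```

```text
clock: 3.57
tool_pos: [0.5048, 0.1878, 0.1259]
orientation: [180.0, -0.1, -135.8]
force: [0.2, 0.2, -1.7]
opening: 0.0337
clock: 3.98
tool_pos: [0.5748, 0.0672, 0.1258]
orientation: [179.9, -0.1, -135.8]
force: [-0.6, 0.8, -1.0]
opening: 0.0334
clock: 4.4
tool_pos: [0.5747, 0.0697, 0.127]
orientation: [180.0, -0.0, -135.7]
force: [-0.8, 0.2, -1.1]
opening: 0.0332
t 4.4 shift [-0.0, -0.004, 0.43] turn [0.0, -0.0001, 0.0002] rows 2.1 yaw -135.8 open 0.0332
```

```bash
python3 -m handwheel '[[[0,0,0.12],[0,0,0]],[[0,0,0.24],[0,0,0]],[[0,0,0.34],[0,0,0]],[[0,0,0.4],[0,0,0]],[[0,0,0.43],[0,0,0]]]';python3 -m handwheel '[[[0,0,0.005],[0,0,0]],[[0,0,0.01],[0,0,0]],[[0,0,0.01],[0,0,0]],[[0,0,0.01],[0,0,0]]]'
```

```text
clock: 4.82
tool_pos: [0.5739, 0.0693, 0.0395]
orientation: [179.9, -0.1, -135.7]
force: [-0.9, 0.4, -0.4]
opening: 0.0333
clock: 5.15
tool_pos: [0.5759, 0.0694, 0.0404]
orientation: [-180.0, 0.1, -135.8]
force: [0.2, -0.2, -0.7]
opening: 0.0335
```

```bash
python3 -m handwheel '[[[0,0,0.006],[0,0,0]],[[0,0,0.012],[0,0,0]],[[0,0,0.012],[0,0,0]]]';python3 -m handwheel '[[[0,0,0],[0,0,0]],[[0,0,0],[0,0,0]],[[0,0,0],[0,0,0]],[[0,0,0],[0,0,0]],[[0,0,0],[0,0,0]]]' -0.2;python3 -m handwheel '[[[0,0,-0.08],[0,0,0]],[[0,0,-0.18],[0,0,0]],[[0,0,-0.3],[0,0,0]],[[0,0,-0.4],[0,0,0]],[[0,0,-0.4],[0,0,0]]]' ;python3 -m handwheel '[[[0,0,0],[0,0,0]],[[0,0,0],[0,0,0]],[[0,0,0],[0,0,0]]]' 0;python3 -c "
from h import *
go(.498,.323,.11,44.2)"
```

```text
clock: 5.4
tool_pos: [0.5757, 0.0692, 0.0376]
orientation: [-180.0, 0.1, -135.8]
force: [-1.4, -0.2, 3.2]
opening: 0.0333
clock: 5.82
tool_pos: [0.5752, 0.0689, 0.0369]
orientation: [180.0, -0.0, -135.8]
force: [-0.2, -0.2, 0.1]
opening: 0.052
clock: 6.23
tool_pos: [0.5776, 0.0696, 0.1213]
orientation: [-179.8, 0.3, -135.7]
force: [1.2, 0.7, 0.7]
opening: 0.0523
clock: 6.48
tool_pos: [0.5746, 0.0687, 0.116]
orientation: [180.0, -0.1, -135.8]
force: [0.2, 0.7, -0.4]
opening: 0.0444
t 6.48 shift [-0.612, 1.178, 0.03] turn [0.0001, -0.0002, 0.0] rows 6.4 yaw -135.8 open 0.0444
```

```bash
python3 -m handwheel '[[[-0.06,0.12,0],[0,0,0]],[[-0.12,0.24,0],[0,0,0]],[[-0.18,0.36,0],[0,0,0]],[[-0.24,0.48,0],[0,0,0]],[[-0.31,0.59,0],[0,0,0]]]'; python3 -c "
from h import *
from plant import *
s=snapshot('top')
print(btn(s,126,205,.047),tray2(s,132,220,32))
go(.498,.323,.11,44.2)"
```

```text
clock: 6.9
tool_pos: [0.5361, 0.1974, 0.1159]
orientation: [180.0, -0.1, -135.8]
force: [1.2, 1.6, -0.4]
opening: 0.0442
(51, array([0.497 , 0.3232]), array([496.8, 323.3]), array([0.016, 0.018])) (array([468.2, 319. ]), array([122.9,  65.3]), 7.6)
t 6.95 shift [-0.288, 0.571, 0.03] turn [0.0, -0.0001, 0.0003] rows 3.1 yaw -135.8 open 0.0438
```

```bash
python3 -m handwheel '[[[-0.07,0.14,0],[0,0,0]],[[-0.14,0.29,0],[0,0,0]],[[-0.22,0.44,0],[0,0,0]],[[-0.29,0.57,0],[0,0,0]],[[-0.29,0.57,0],[0,0,0]]]';python3 -m handwheel '[[[0,0,0],[0,0,0]],[[0,0,0],[0,0,0]],[[0,0,0],[0,0,0]],[[0,0,0],[0,0,0]]]'; python3 -c "
from h import *
go(.4975,.323,.038,44.2)"
```

```text
clock: 7.37
tool_pos: [0.4985, 0.323, 0.1159]
orientation: [-180.0, -0.0, -135.6]
force: [-0.0, -0.4, 0.9]
opening: 0.0438
clock: 7.7
tool_pos: [0.4996, 0.3178, 0.1167]
orientation: [-180.0, -0.0, -135.9]
force: [0.8, 0.8, 0.4]
opening: 0.0438
t 7.7 shift [-0.011, 0.026, 0.393] turn [-0.0, -0.0001, -0.0001] rows 1.9 yaw -135.8 open 0.0438
```

```bash
python3 -m handwheel '[[[-0.01,0.026,0.1],[0,0,0]],[[-0.01,0.026,0.2],[0,0,0]],[[-0.01,0.026,0.3],[0,0,0]],[[-0.01,0.026,0.39],[0,0,0]],[[-0.01,0.026,0.39],[0,0,0]]]';python3 -m handwheel '[[[0,0,0],[0,0,0]],[[0,0,0],[0,0,0]],[[0,0,0],[0,0,0]]]';python3 -m handwheel '[[[0,0,0],[0,0,0]],[[0,0,0],[0,0,0]],[[0,0,0],[0,0,0]],[[0,0,0],[0,0,0]],[[0,0,0],[0,0,0]]]' 1;python3 -m handwheel '[[[0,0,0],[0,0,0]],[[0,0,0],[0,0,0]],[[0,0,0],[0,0,0]]]'
```

```text
clock: 8.12
tool_pos: [0.4959, 0.3214, 0.0356]
orientation: [-180.0, -0.3, -135.9]
force: [-0.1, -0.8, -0.7]
opening: 0.0439
clock: 8.37
tool_pos: [0.4981, 0.3244, 0.0404]
orientation: [180.0, 0.1, -135.8]
force: [-0.1, 0.5, 1.0]
opening: 0.0435
clock: 8.78
tool_pos: [0.4974, 0.3241, 0.0393]
orientation: [180.0, 0.0, -135.8]
force: [-1.3, -0.8, 2.4]
opening: 0.019
clock: 9.03
tool_pos: [0.4974, 0.3242, 0.0393]
orientation: [-180.0, 0.0, -135.8]
force: [-1.3, -1.5, 4.5]
opening: 0.0192
```

```bash
python3 -m handwheel '[[[0,0,-0.08],[0,0,0]],[[0,0,-0.18],[0,0,0]],[[0,0,-0.3],[0,0,0]],[[0,0,-0.42],[0,0,0]],[[0,0,-0.45],[0,0,0]]]';python3 -m handwheel '[[[0,0,0],[0,0,0]],[[0,0,0],[0,0,0]],[[0,0,0],[0,0,0]]]';python3 -c "
from h import *
go(.6192,.024,.128,44.2)"
```

```text
clock: 9.45
tool_pos: [0.4987, 0.3253, 0.1327]
orientation: [-180.0, 0.3, -135.7]
force: [1.0, 0.2, -0.7]
opening: 0.019
clock: 9.7
tool_pos: [0.4966, 0.3234, 0.1276]
orientation: [180.0, -0.1, -135.8]
force: [-0.4, 0.1, -0.6]
opening: 0.0189
t 9.7 shift [0.604, -1.501, -0.001] turn [0.0, -0.0003, -0.0] rows 7.8 yaw -135.8 open 0.0189
```

```bash
python3 -m handwheel '[[[0.06,-0.15,0],[0,0,0]],[[0.12,-0.3,0],[0,0,0]],[[0.18,-0.45,0],[0,0,0]],[[0.24,-0.6,0],[0,0,0]],[[0.3,-0.75,0],[0,0,0]]]';python3 -m handwheel '[[[0.06,-0.15,0],[0,0,0]],[[0.12,-0.3,0],[0,0,0]],[[0.18,-0.45,0],[0,0,0]],[[0.24,-0.6,0],[0,0,0]],[[0.3,-0.75,0],[0,0,0]]]';python3 -m handwheel '[[[0,0,0],[0,0,0]],[[0,0,0],[0,0,0]],[[0,0,0],[0,0,0]],[[0,0,0],[0,0,0]],[[0,0,0],[0,0,0]]]'; python3 -c "
from h import *
go(.6192,.024,.042,44.2)"
```

```text
clock: 10.12
tool_pos: [0.5585, 0.173, 0.1273]
orientation: [180.0, -0.1, -135.8]
force: [1.1, -0.5, -0.9]
opening: 0.0191
clock: 10.53
tool_pos: [0.6201, 0.0236, 0.1272]
orientation: [179.9, -0.1, -135.8]
force: [-0.4, 1.2, -0.5]
opening: 0.0191
clock: 10.95
tool_pos: [0.6201, 0.0263, 0.1286]
orientation: [180.0, -0.0, -135.7]
force: [0.1, -0.7, -0.7]
opening: 0.0193
t 10.95 shift [0.011, -0.005, 0.433] turn [0.0001, -0.0001, 0.0002] rows 2.1 yaw -135.8 open 0.0193
```

```bash
python3 -m handwheel '[[[0.01,-0.005,0.12],[0,0,0]],[[0.01,-0.005,0.24],[0,0,0]],[[0.01,-0.005,0.34],[0,0,0]],[[0.01,-0.005,0.4],[0,0,0]],[[0.01,-0.005,0.43],[0,0,0]]]';python3 -m handwheel '[[[0,0,0.005],[0,0,0]],[[0,0,0.01],[0,0,0]],[[0,0,0.01],[0,0,0]],[[0,0,0.01],[0,0,0]]]';python3 -m handwheel '[[[0,0,0.004],[0,0,0]],[[0,0,0.004],[0,0,0]],[[0,0,0.004],[0,0,0]]]'
```

```text
clock: 11.37
tool_pos: [0.6187, 0.0237, 0.0412]
orientation: [179.9, -0.1, -135.7]
force: [-0.2, -0.8, 0.4]
opening: 0.0191
clock: 11.7
tool_pos: [0.6205, 0.0235, 0.0421]
orientation: [-179.9, 0.1, -135.8]
force: [0.2, -0.2, -0.3]
opening: 0.0195
clock: 11.95
tool_pos: [0.6199, 0.0232, 0.0406]
orientation: [-180.0, 0.0, -135.8]
force: [0.7, -0.1, -0.1]
opening: 0.0192
```

```bash
python3 -m handwheel '[[[0,0,0.005],[0,0,0]],[[0,0,0.008],[0,0,0]],[[0,0,0.008],[0,0,0]]]';python3 -m handwheel '[[[0,0,0],[0,0,0]],[[0,0,0],[0,0,0]],[[0,0,0],[0,0,0]],[[0,0,0],[0,0,0]],[[0,0,0],[0,0,0]]]' 0;python3 -m handwheel '[[[0,0,-0.08],[0,0,0]],[[0,0,-0.18],[0,0,0]],[[0,0,-0.3],[0,0,0]],[[0,0,-0.4],[0,0,0]],[[0,0,-0.4],[0,0,0]]]' ;python3 -m handwheel '[[[0,0,0],[0,0,0]],[[0,0,0],[0,0,0]],[[0,0,0],[0,0,0]]]' 0;python3 -c "
from h import *
go(.6428,-.1943,.11,44.2)"
```

```text
clock: 12.2
tool_pos: [0.62, 0.0232, 0.0393]
orientation: [-180.0, 0.0, -135.8]
force: [-2.2, -0.3, 6.4]
opening: 0.0192
clock: 12.62
tool_pos: [0.6197, 0.0232, 0.0384]
orientation: [180.0, -0.0, -135.8]
force: [-0.2, 0.5, -0.5]
opening: 0.0424
clock: 13.03
tool_pos: [0.6223, 0.0237, 0.1231]
orientation: [-179.8, 0.3, -135.7]
force: [0.7, 0.4, -0.0]
opening: 0.0441
clock: 13.28
tool_pos: [0.619, 0.0231, 0.1175]
orientation: [179.9, -0.1, -135.8]
force: [0.4, -0.1, 0.1]
opening: 0.044
t 13.28 shift [0.673, -0.862, 0.038] turn [0.0002, -0.0002, 0.0] rows 5.2 yaw -135.8 open 0.044
```

```bash
python3 -m handwheel '[[[0.1,-0.13,0],[0,0,0]],[[0.2,-0.26,0],[0,0,0]],[[0.3,-0.39,0],[0,0,0]],[[0.4,-0.52,0],[0,0,0]],[[0.5,-0.65,0],[0,0,0]]]';python3 -m handwheel '[[[0.1,-0.13,0],[0,0,0]],[[0.17,-0.21,0],[0,0,0]],[[0.17,-0.21,0],[0,0,0]],[[0.17,-0.21,0],[0,0,0]],[[0.17,-0.21,0],[0,0,0]]]';python3 -m handwheel '[[[0,0,0],[0,0,0]],[[0,0,0],[0,0,0]],[[0,0,0],[0,0,0]]]'; python3 -c "
from h import *
go(.6428,-.1943,.0355,44.2)"
```

```text
clock: 13.7
tool_pos: [0.6382, -0.1411, 0.1173]
orientation: [179.9, -0.1, -135.8]
force: [0.4, 0.4, -0.5]
opening: 0.0438
clock: 14.12
tool_pos: [0.6431, -0.1934, 0.1174]
orientation: [179.9, -0.1, -135.8]
force: [-0.7, 0.9, 0.1]
opening: 0.0436
clock: 14.37
tool_pos: [0.6438, -0.1925, 0.1186]
orientation: [180.0, 0.0, -135.7]
force: [0.7, -0.4, 0.2]
opening: 0.0434
t 14.37 shift [0.01, -0.003, 0.416] turn [0.0, 0.0, 0.0003] rows 2.0 yaw -135.8 open 0.0434
```

```bash
python3 -m handwheel '[[[0.01,0,0.1],[0,0,0]],[[0.01,0,0.2],[0,0,0]],[[0.01,0,0.3],[0,0,0]],[[0.01,0,0.4],[0,0,0]],[[0.01,0,0.415],[0,0,0]]]';python3 -m handwheel '[[[0,0,0],[0,0,0]],[[0,0,0],[0,0,0]],[[0,0,0],[0,0,0]]]';python3 -m handwheel '[[[0,0,0],[0,0,0]],[[0,0,0],[0,0,0]],[[0,0,0],[0,0,0]],[[0,0,0],[0,0,0]],[[0,0,0],[0,0,0]]]' 1;python3 -m handwheel '[[[0,0,0],[0,0,0]],[[0,0,0],[0,0,0]],[[0,0,0],[0,0,0]]]'
```

```text
clock: 14.78
tool_pos: [0.64, -0.1939, 0.0321]
orientation: [179.8, -0.2, -135.8]
force: [-1.4, -0.2, -0.9]
opening: 0.0437
clock: 15.03
tool_pos: [0.6434, -0.1948, 0.0372]
orientation: [-179.9, 0.1, -135.7]
force: [0.1, -0.6, 0.0]
opening: 0.0438
clock: 15.45
tool_pos: [0.6424, -0.1949, 0.036]
orientation: [-180.0, 0.0, -135.8]
force: [0.3, -0.8, 1.8]
opening: 0.0192
clock: 15.7
tool_pos: [0.6424, -0.1949, 0.0359]
orientation: [-180.0, 0.0, -135.8]
force: [-1.7, 0.3, 4.4]
opening: 0.0189
```

```bash
python3 -m handwheel '[[[0,0,-0.08],[0,0,0]],[[0,0,-0.18],[0,0,0]],[[0,0,-0.3],[0,0,0]],[[0,0,-0.42],[0,0,0]],[[0,0,-0.46],[0,0,0]]]';python3 -m handwheel '[[[0,0,0],[0,0,0]],[[0,0,0],[0,0,0]],[[0,0,0],[0,0,0]]]';python3 -c "
from h import *
go(.5662,-.0276,.128,44.2)"
```

```text
clock: 16.12
tool_pos: [0.6439, -0.1952, 0.1312]
orientation: [-179.8, 0.1, -135.8]
force: [1.0, 0.2, 0.8]
opening: 0.0193
clock: 16.37
tool_pos: [0.6413, -0.1947, 0.126]
orientation: [179.9, -0.1, -135.8]
force: [-0.2, 0.1, -0.1]
opening: 0.019
t 16.37 shift [-0.313, 0.861, -0.009] turn [0.0003, -0.0002, -0.0] rows 4.4 yaw -135.8 open 0.019
```

```bash
python3 -m handwheel '[[[-0.05,0.14,0],[0,0,0]],[[-0.1,0.28,0],[0,0,0]],[[-0.15,0.42,0],[0,0,0]],[[-0.2,0.56,0],[0,0,0]],[[-0.25,0.7,0],[0,0,0]]]';python3 -m handwheel '[[[-0.04,0.1,0],[0,0,0]],[[-0.06,0.16,0],[0,0,0]],[[-0.06,0.16,0],[0,0,0]],[[-0.06,0.16,0],[0,0,0]],[[-0.06,0.16,0],[0,0,0]]]';python3 -m handwheel '[[[0,0,0],[0,0,0]],[[0,0,0],[0,0,0]],[[0,0,0],[0,0,0]]]'; python3 -c "
from h import *
go(.5662,-.0276,.042,44.2)"
```

```text
clock: 16.78
tool_pos: [0.5788, -0.0588, 0.1258]
orientation: [179.9, -0.1, -135.8]
force: [0.6, 0.5, -0.1]
opening: 0.0194
clock: 17.2
tool_pos: [0.5668, -0.0289, 0.127]
orientation: [180.0, -0.1, -135.8]
force: [-0.3, -0.3, 0.3]
opening: 0.0196
clock: 17.45
tool_pos: [0.5668, -0.0291, 0.1273]
orientation: [180.0, -0.0, -135.9]
force: [0.3, -0.3, -0.2]
opening: 0.0191
t 17.45 shift [-0.003, 0.008, 0.427] turn [0.0, -0.0001, -0.0001] rows 2.0 yaw -135.8 open 0.0191
```

```bash
python3 -m handwheel '[[[0,0.008,0.12],[0,0,0]],[[0,0.008,0.24],[0,0,0]],[[0,0.008,0.34],[0,0,0]],[[0,0.008,0.4],[0,0,0]],[[0,0.008,0.427],[0,0,0]]]';python3 -m handwheel '[[[0,0,0.005],[0,0,0]],[[0,0,0.01],[0,0,0]],[[0,0,0.014],[0,0,0]],[[0,0,0.014],[0,0,0]]]';python3 -m handwheel '[[[0,0,0.005],[0,0,0]],[[0,0,0.007],[0,0,0]],[[0,0,0.007],[0,0,0]]]'
```

```text
clock: 17.87
tool_pos: [0.5645, -0.0279, 0.0401]
orientation: [179.9, -0.2, -135.8]
force: [0.1, -0.0, 0.5]
opening: 0.0191
clock: 18.2
tool_pos: [0.5663, -0.0271, 0.0402]
orientation: [-180.0, 0.1, -135.8]
force: [0.2, -0.8, -0.1]
opening: 0.019
clock: 18.45
tool_pos: [0.5661, -0.0271, 0.0389]
orientation: [-180.0, 0.1, -135.8]
force: [-1.5, 0.6, 4.6]
opening: 0.0188
```

```bash
python3 -m handwheel '[[[0,0,0],[0,0,0]],[[0,0,0],[0,0,0]],[[0,0,0],[0,0,0]],[[0,0,0],[0,0,0]],[[0,0,0],[0,0,0]]]' 0;python3 -m handwheel '[[[0,0,-0.08],[0,0,0]],[[0,0,-0.18],[0,0,0]],[[0,0,-0.3],[0,0,0]],[[0,0,-0.4],[0,0,0]],[[0,0,-0.4],[0,0,0]]]' ;python3 -m handwheel '[[[0,0,0],[0,0,0]],[[0,0,0],[0,0,0]],[[0,0,0],[0,0,0]]]' -1;python3 -c "
from h import *
go(.4685,.3192,.11,97.5)"
```

```text
clock: 18.87
tool_pos: [0.5655, -0.0272, 0.0379]
orientation: [180.0, -0.0, -135.8]
force: [-0.3, 0.0, -0.0]
opening: 0.0424
clock: 19.28
tool_pos: [0.5681, -0.0268, 0.1222]
orientation: [-179.8, 0.3, -135.7]
force: [0.3, 0.5, -0.6]
opening: 0.044
clock: 19.53
tool_pos: [0.5649, -0.0273, 0.117]
orientation: [179.9, -0.1, -135.8]
force: [0.3, -0.8, -0.6]
opening: 0.0585
t 19.53 shift [-0.863, 1.578, 0.035] turn [0.0002, -0.0001, -0.148] rows 8.6 yaw -82.5 open 0.0585
```

```bash
python3 -m handwheel '[[[-0.09,0.16,0],[0,0,0]],[[-0.18,0.32,0],[0,0,0]],[[-0.27,0.48,0],[0,0,0]],[[-0.35,0.64,0],[0,0,0]],[[-0.43,0.79,0],[0,0,0]]]';python3 -m handwheel '[[[-0.09,0.16,0],[0,0,-0.02]],[[-0.18,0.32,0],[0,0,-0.037]],[[-0.27,0.48,0],[0,0,-0.055]],[[-0.35,0.64,0],[0,0,-0.074]],[[-0.43,0.79,0],[0,0,-0.092]]]';python3 -m handwheel '[[[0,0,0],[0,0,-0.018]],[[0,0,0],[0,0,-0.036]],[[0,0,0],[0,0,-0.056]],[[0,0,0],[0,0,-0.056]],[[0,0,0],[0,0,-0.056]]]';python3 -m handwheel '[[[0,0,0],[0,0,0]],[[0,0,0],[0,0,0]],[[0,0,0],[0,0,0]]]';python3 -c "
from h import *
from plant import *
go(.4685,.3192,.019,97.5)
s=snapshot('top');cv2.imwrite('pics/top1.png',s['color'][...,::-1])
for n,u,v,z in[('La',247,194,.047),('sq',304,227,.044),('Lb',225,172,.047),('sa',243,157,.047),('sb',264,179,.047)]:
  try:print(n,btn(s,u,v,z))
  except Exception as e:print(n,e)
"
```

```text
clock: 19.95
tool_pos: [0.5158, 0.1471, 0.117]
orientation: [180.0, -0.1, -135.8]
force: [0.1, -0.4, -1.0]
opening: 0.0863
clock: 20.37
tool_pos: [0.4672, 0.3206, 0.1169]
orientation: [180.0, -0.1, -102.3]
force: [-0.0, 0.4, 0.1]
opening: 0.0877
clock: 20.78
tool_pos: [0.4682, 0.3189, 0.117]
orientation: [179.9, -0.1, -82.7]
force: [-0.2, 0.2, 0.1]
opening: 0.0879
clock: 21.03
tool_pos: [0.4686, 0.319, 0.1178]
orientation: [180.0, -0.0, -82.6]
force: [-0.5, 0.1, 0.4]
opening: 0.0879
t 21.03 shift [-0.001, 0.0, 0.494] turn [0.0, -0.0, -0.0004] rows 2.4 yaw -82.5 open 0.0879
La (134, array([0.5255, 0.0182]), array([525.3,  18.8]), array([0.034, 0.031]))
sq (49, array([ 0.4371, -0.1292]), array([ 436.7, -129.4]), array([0.018, 0.018]))
Lb (136, array([0.5743, 0.0712]), array([574.5,  70.8]), array([0.032, 0.031]))
sa (46, array([0.6197, 0.0239]), array([619.5,  23.6]), array([0.019, 0.018]))
sb (49, array([ 0.5666, -0.0274]), array([566.4, -27.7]), array([0.018, 0.018]))
```

View pics/top1.png

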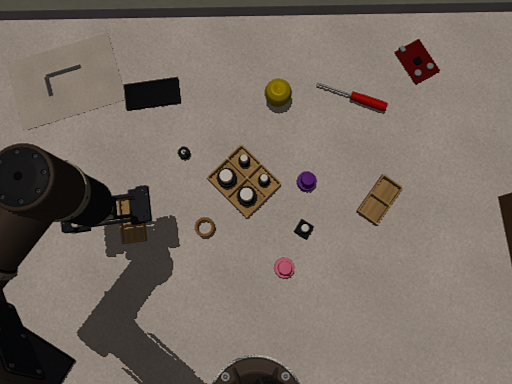

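All four round buttons stand in their pockets at (227,178), (247,196), (244,160) and (264,180). The gripper is over the empty tray at (130,215). Descending astride it.

```bash
python3 -m handwheel '[[[0,0,0.12],[0,0,0]],[[0,0,0.24],[0,0,0]],[[0,0,0.36],[0,0,0]],[[0,0,0.45],[0,0,0]],[[0,0,0.49],[0,0,0]]]';python3 -m handwheel '[[[0,0,0],[0,0,0]],[[0,0,0],[0,0,0]],[[0,0,0],[0,0,0]]]';python3 -m handwheel '[[[0,0,0],[0,0,0]],[[0,0,0],[0,0,0]],[[0,0,0],[0,0,0]],[[0,0,0],[0,0,0]],[[0,0,0],[0,0,0]]]' 1;python3 -m handwheel '[[[0,0,0],[0,0,0]],[[0,0,0],[0,0,0]],[[0,0,0],[0,0,0]]]'
```

```text
clock: 21.5
tool_pos: [0.4676, 0.3179, 0.0176]
orientation: [179.9, -0.1, -82.6]
force: [-0.7, -0.2, 0.4]
opening: 0.0877
clock: 21.75
tool_pos: [0.4692, 0.3199, 0.0211]
orientation: [-179.9, 0.1, -82.5]
force: [0.3, -1.4, 0.9]
opening: 0.0878
clock: 22.17
tool_pos: [0.4686, 0.3194, 0.0204]
orientation: [-180.0, 0.0, -82.5]
force: [-0.8, -0.6, 3.0]
opening: 0.0625
clock: 22.42
tool_pos: [0.4687, 0.3194, 0.0204]
orientation: [-180.0, 0.0, -82.5]
force: [-1.6, -1.1, 5.4]
opening: 0.0626
```

```bash
python3 -m handwheel '[[[0,0,-0.08],[0,0,0]],[[0,0,-0.18],[0,0,0]],[[0,0,-0.3],[0,0,0]],[[0,0,-0.42],[0,0,0]],[[0,0,-0.55],[0,0,0]]]';python3 -m handwheel '[[[0,0,0],[0,0,0.018]],[[0,0,0],[0,0,0.036]],[[0,0,0],[0,0,0.054]],[[0,0,0],[0,0,0.072]],[[0,0,0],[0,0,0.09]]]';python3 -m handwheel '[[[0,0,0],[0,0,0.017]],[[0,0,0],[0,0,0.034]],[[0,0,0],[0,0,0.034]],[[0,0,0],[0,0,0.034]]]';python3 -c "
from h import *
go(.5122,-.330,.13,52.8)"
```

```text
clock: 22.83
tool_pos: [0.4679, 0.3186, 0.1302]
orientation: [179.9, -0.1, -82.5]
force: [0.1, 1.3, -1.5]
opening: 0.0631
clock: 23.25
tool_pos: [0.4682, 0.3189, 0.1296]
orientation: [180.0, -0.0, -115.2]
force: [-0.3, 0.4, -1.2]
opening: 0.0625
clock: 23.58
tool_pos: [0.4683, 0.319, 0.1296]
orientation: [180.0, -0.0, -127.0]
force: [-0.2, 0.0, -1.1]
opening: 0.063
t 23.58 shift [2.461, -2.127, -0.001] turn [0.0, -0.0001, 0.0007] rows 15.6 yaw -127.2 open 0.063
```

```bash
python3 -m handwheel '[[[0.12,-0.1,0],[0,0,0]],[[0.24,-0.2,0],[0,0,0]],[[0.36,-0.31,0],[0,0,0]],[[0.49,-0.42,0],[0,0,0]],[[0.615,-0.53,0],[0,0,0]]]';python3 -m handwheel '[[[0.12,-0.1,0],[0,0,0]],[[0.24,-0.2,0],[0,0,0]],[[0.36,-0.31,0],[0,0,0]],[[0.49,-0.42,0],[0,0,0]],[[0.615,-0.53,0],[0,0,0]]]';python3 -m handwheel '[[[0.12,-0.1,0],[0,0,0]],[[0.24,-0.2,0],[0,0,0]],[[0.36,-0.31,0],[0,0,0]],[[0.49,-0.42,0],[0,0,0]],[[0.615,-0.53,0],[0,0,0]]]';python3 -m handwheel '[[[0.12,-0.1,0],[0,0,0]],[[0.24,-0.2,0],[0,0,0]],[[0.36,-0.31,0],[0,0,0]],[[0.49,-0.42,0],[0,0,0]],[[0.615,-0.53,0],[0,0,0]]]';python3 -m handwheel '[[[0,0,0],[0,0,0]],[[0,0,0],[0,0,0]],[[0,0,0],[0,0,0]],[[0,0,0],[0,0,0]],[[0,0,0],[0,0,0]]]';python3 -c "
from h import *
go(.5122,-.330,.043,52.8)"
```

```text
clock: 24.0
tool_pos: [0.4783, 0.1557, 0.1298]
orientation: [180.0, -0.0, -126.9]
force: [0.5, -0.9, -1.6]
opening: 0.0632
clock: 24.42
tool_pos: [0.4887, -0.0064, 0.1301]
orientation: [-180.0, 0.0, -126.9]
force: [0.3, 0.0, -1.3]
opening: 0.0625
clock: 24.83
tool_pos: [0.499, -0.1686, 0.13]
orientation: [-180.0, 0.0, -126.9]
force: [0.2, 0.5, -1.1]
opening: 0.0624
clock: 25.25
tool_pos: [0.5092, -0.3307, 0.1298]
orientation: [180.0, 0.0, -126.9]
force: [0.7, 1.0, -1.3]
opening: 0.0627
clock: 25.67
tool_pos: [0.5095, -0.328, 0.1301]
orientation: [180.0, 0.0, -127.0]
force: [0.8, 0.5, -0.9]
opening: 0.0627
t 25.67 shift [-0.0, -0.017, 0.435] turn [0.0, 0.0, 0.0005] rows 2.1 yaw -127.2 open 0.0627
```

```bash
python3 -m handwheel '[[[0,-0.017,0.1],[0,0,0.0005]],[[0,-0.017,0.2],[0,0,0.0005]],[[0,-0.017,0.3],[0,0,0.0005]],[[0,-0.017,0.38],[0,0,0.0005]],[[0,-0.017,0.43],[0,0,0.0005]]]';python3 -m handwheel '[[[0,0,0.005],[0,0,0]],[[0,0,0.01],[0,0,0]],[[0,0,0.01],[0,0,0]],[[0,0,0.01],[0,0,0]]]';python3 -m handwheel '[[[0,0,0.004],[0,0,0]],[[0,0,0.008],[0,0,0]],[[0,0,0.008],[0,0,0]]]'
```

```text
clock: 26.08
tool_pos: [0.5116, -0.3298, 0.0424]
orientation: [179.9, -0.0, -127.2]
force: [-0.8, 0.3, -0.6]
opening: 0.0628
clock: 26.42
tool_pos: [0.513, -0.3311, 0.0432]
orientation: [-179.9, 0.0, -127.3]
force: [0.9, 0.5, -0.8]
opening: 0.0628
clock: 26.67
tool_pos: [0.5123, -0.3311, 0.0407]
orientation: [-180.0, 0.0, -127.3]
force: [0.3, 0.3, -1.2]
opening: 0.0628
```

```bash
python3 -m handwheel '[[[0,0,0.005],[0,0,0]],[[0,0,0.01],[0,0,0]],[[0,0,0.013],[0,0,0]],[[0,0,0.013],[0,0,0]]]';python3 -m handwheel '[[[0,0,0],[0,0,0]],[[0,0,0],[0,0,0]],[[0,0,0],[0,0,0]],[[0,0,0],[0,0,0]],[[0,0,0],[0,0,0]]]' -1;python3 -m handwheel '[[[0,0,-0.06],[0,0,0]],[[0,0,-0.14],[0,0,0]],[[0,0,-0.24],[0,0,0]],[[0,0,-0.4],[0,0,0]],[[0,0,-0.55],[0,0,0]]]';python3 -c "
from h import *
go(.45,-.55,.2)"
```

```text
clock: 27.0
tool_pos: [0.5122, -0.3311, 0.0384]
orientation: [-180.0, -0.0, -127.3]
force: [-1.5, 1.0, 5.1]
opening: 0.0628
clock: 27.42
tool_pos: [0.5121, -0.3311, 0.0377]
orientation: [180.0, -0.0, -127.3]
force: [0.9, 0.5, -0.1]
opening: 0.0864
clock: 27.83
tool_pos: [0.5116, -0.3309, 0.1484]
orientation: [179.9, -0.0, -127.3]
force: [1.5, 0.3, 0.3]
opening: 0.0877
t 27.83 shift [1.058, -0.419, -0.258] turn [0.0001, -0.0003, 0.2872] rows 14.4 yaw -230.7 open 0.0877
```

```bash
python3 -m handwheel '[[[0.16,-0.07,-0.1],[0,0,0]],[[0.32,-0.14,-0.15],[0,0,0]],[[0.48,-0.21,-0.2],[0,0,0]],[[0.64,-0.28,-0.25],[0,0,0]],[[0.8,-0.36,-0.25],[0,0,0]]]';python3 -m handwheel '[[[0.2,-0.07,-0.05],[0,0,0]],[[0.2,-0.07,-0.05],[0,0,0]],[[0.2,-0.07,-0.05],[0,0,0]],[[0.2,-0.07,-0.05],[0,0,0]],[[0.2,-0.07,-0.05],[0,0,0]]]';python3 -c "
from h import *
from plant import *
s=snapshot('top')
for n,u,v,z in[('La',247,194,.047),('sq',304,227,.044),('Lb',227,178,.047),('sa',243,157,.047),('sb',264,179,.047)]:
  print(n,btn(s,u,v,z)[:2])
P=heights(s);m=np.zeros((384,512),bool);m[168:232,348:412]=1
h=P[...,2]
for lo,hi,z in[(.029,.043,.036),(.01,.043,.036)]:
  ys,xs=np.nonzero(m&(h>lo)&(h<hi));q=cast(s,np.c_[xs,ys],z)[:,:2];print(len(xs),cv2.minAreaRect((q*1e3).astype(np.float32)))
t=snapshot('scene')
a=cv2.resize(s['color'][140:250,200:420,::-1],(780,390),interpolation=2);cv2.imwrite('pics/end.png',a);cv2.imwrite('pics/end2.png',cv2.resize(t['color'][140:300,80:400,::-1],(780,390),interpolation=2))"
```

```text
clock: 28.25
tool_pos: [0.4725, -0.504, 0.2006]
orientation: [-179.8, -0.0, -127.3]
force: [1.1, 0.0, 0.7]
opening: 0.0872
clock: 28.67
tool_pos: [0.4594, -0.5414, 0.2074]
orientation: [180.0, 0.0, -127.3]
force: [0.2, -0.1, -0.6]
opening: 0.0876
La (137, array([0.5251, 0.0182]))
sq (49, array([ 0.437 , -0.1292]))
Lb (135, array([0.5744, 0.0713]))
sa (49, array([0.6197, 0.0238]))
sb (46, array([ 0.5671, -0.0272]))
333 ((511.63067626953125, -328.71246337890625), (63.6568603515625, 124.40909576416016), 52.67413330078125)
1242 ((511.0561218261719, -326.97113037109375), (65.7294921875, 127.4345703125), 52.67413330078125)
```

View pics/end.png

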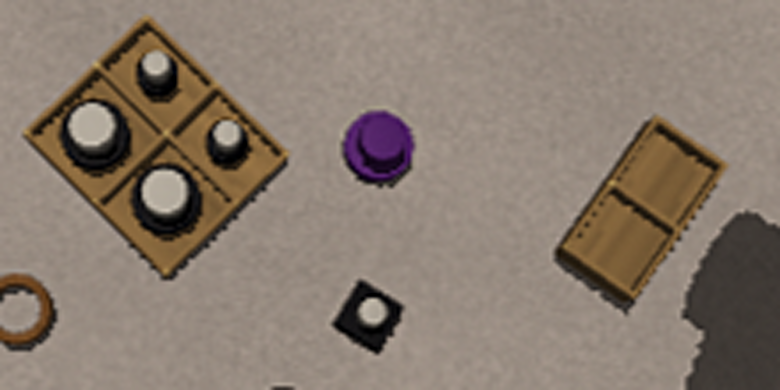

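View pics/end2.png

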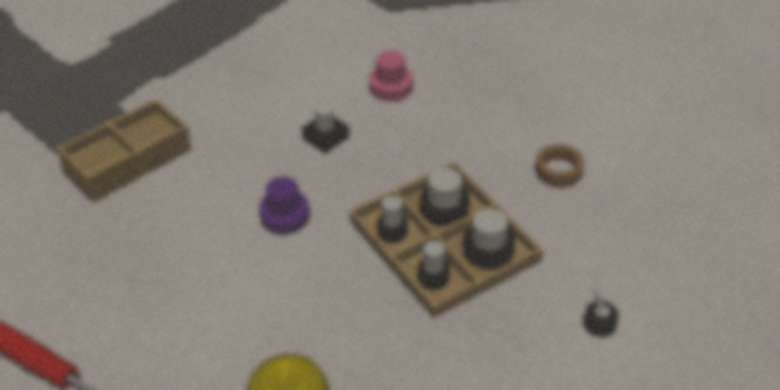

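Both views show four upright buttons in the kit tray, at (95,130), (165,195), (155,72) and (228,140) in the top crop. The two trays are stacked flush at (640,210). The square button and toggle haven't moved, and the arm is clear. Handing in.

```bash
python3 -c "
from plant import *
print(close_job(),get_obs()['clock'])"
```

```text
the job is handed in; nothing more can be done
the job is handed in; nothing more can be done
```

The job is handed in, after about 29 s of robot time. No verdict was reported; what follows is from my own last checks.

- **Buttons:** I moved large_b, small_a and small_b into their pockets of the four-pocket tray. Both camera views show all four round buttons upright. Each one I moved measured within about 3 mm of its pocket centre, and large_a had not moved.
- **Trays:** I stacked the emptied two-pocket tray on the spare. The top tray measured about 1.5 mm and 0.1° from where the spare was measured at the start, with its rim at about 36 mm as expected, and the edges look flush in both views.
- **Left alone:** the square button measured within 1 mm of its start. I checked the toggle switch and the coloured look-alikes only by eye, and they look unmoved.
- **Robot:** it was clear of everything at hand-in. The forces reported after each move stayed below about 7 N.

No check failed or disagreed.

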